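# Tasting tray to the mustard pump, and its clinging cover off

## Robot

A 7-joint arm with a two-finger parallel gripper is mounted at the origin on a cart in front of the work surface, level with it; the furniture and walls round the work are solid. World frame = base frame: x ahead of the robot, y to its left, z up, the work surface at z = 0. Lengths are in m, angles in rad, forces in N, time in s.
With the tool pointing down it reaches from about 0.425 to 0.95 m from the base axis. Payload 4.7 kg.
Tool frame: the origin (TCP) lies at the very end of the fingers, on their centre line; the grasp point (between the pads) lies 19 mm behind it (pinch_z is the distance from the TCP to the grasp point, in m); z points along the fingers, y is the line along which they close (so a half turn about z gives the same grasp; the last joint's range is limited). The gripper opens to 87 mm and grips with 3 to 60 N. Pads are 19 mm wide; open, the fingers measure 117 mm over their backs; the gripper's body (75 mm by 190 mm) begins 51 mm behind the grasp point.
Start: joints at [-1.226, 0.469, -0.049, 1.532, 0.024, 1.141, -0.082], TCP at [0.246, 0.628, 0.223] pointing down, gripper open.
Joint ranges: [-2.59, 2.59], [-0.33, 1.99], [-1.39, 1.29], [0.1, 2.45], [-1.04, 4.18], [0.21, 1.99], [-2.66, 2.66]. Speed limits (rad/s): [2.57, 2.57, 3.14, 3.14, 3.14, 3.14, 3.14].

## Interface

Orientations are given as a unit quaternion [x, y, z, w].
In Python, from workcell import * gives the robot as it stands. The module is installed in compiled form; this text tells all that it offers.
- The arm moves only by the tool send_rows, never from a script. Its arguments are lists of equal length, an entry for each row: "angular": the turn, a rotation vector about the tool's x, y, z in units of 30 degrees (1.0 is 30 degrees), a list of three; "slide": the shift along the tool's x, y, z in units of 1000 mm (1.0 is 1000 mm), a list of three; "claw": the opening, from 0 (shut) to 1 (fully open). A call has 1 to 12 rows; each row is the pose to reach, as a shift and turn from the pose commanded when the call began, along the tool's axes at that moment; what a row does not reach only later rows make up. A row lasts 1/12 s, in which the tool goes at most 41.7 mm and 7.16 degrees, less where a joint would pass 70% of its speed; a pose out of reach is approached as far as the arm can. A call with a number of a shift or a turn outside -1 to 1 is refused whole. A call with a gripper value outside its range is refused whole. The fingers move at their own pace and stop on an object; "newtons" is the grip in N (left out, the last holds). Time passes only in rows, so rows that repeat a pose let the fingers close. It gives the time, the measured TCP pose, the force, the opening and the grip force at its end, in the units of the state.
- observe(): the state, without advancing time (a new reading comes with each control period).
- snapshot(name): name is "scene" or "top"; returns a dict with "pixels" (420x560x3 uint8, red, green, blue), "range_z" (420x560 float32, m along the optical axis (not along the pixel's ray), 0 where there is no reading), "fx", "fy", "cx", "cy" (pixels), "k1" (the pictures are not rectified: a ray, as slopes to the right and down, at radius r is drawn at 1 + k1 r^2 times it, then the intrinsics apply), "eye" and "orientation" of the camera in the world. Camera axes: x right, y down, z forward; pixel columns grow to the right and rows downward; lengths in m; the calibration is good to about 2 mm. A picture is of the moment at which its call begins.
- hand_in(): hands the job in; it is judged then, once.
Trained networks look in a picture, given as the dict that the camera call returned (one of the last four; its "shot" number tells which), for a name from the list of things; names that differ only in an ending like _2 or _b are one class to them, and where a whole thing is asked for, a point or a joint stands for the part that bears it (a point fixed in the world has none). Each returns a list of dicts, best first, with "confidence" (0 to 1); they miss things now and then, are a little off and sometimes report something else, mostly with a low value. They report only what shows in the picture. A call takes as long as a camera call.
- regions_of(label, picture): "mask" (420x560 bool, what is visible of it) and "bbox" ([left, top, width, height] in pixels, round what is visible of it).
The state is a dict: "time_s": time; "qpos": joint angles; "joint_vel": joint speeds; "effort": joint torques, N m; "ee_pos": TCP position; "orientation": TCP orientation; "force": force on the tool from outside, world axes, zero at the start; "wrist_torque": the same for the moment, N m; "grip_width": opening from 0.0 (shut) to 1.0 (fully open); "gripper_force": force on a finger pad.
Only numpy, scipy, OpenCV 4.12 (cv2) and the standard library are available. Lean on these libraries where they do the work, as an engineer would, in place of code of your own. Each camera call takes 0.05 s, during which the arm holds its last target. There are 200 camera calls.

## Task

Slide the covered tasting tray by its handle, flat on the counter, until the round dip well at its far end is centred under the tip of the mustard pump's spout. Then take off the clinging cover: pinch the upright lug on it and peel that corner up first, so that the tray neither lifts nor shifts from under the spout. The program finishes while holding: keep the cover up in the fingers by its lug, still and clear of everything, over the dark cutting board, so that a colleague can pump the mustard; do not bump the pump or shift the mustard jar, cheese, dish and price card round about.

Things in the scene. Friction and masses are not known exactly. Their poses are not given: they have to be found in the camera images.
- tray: white moulded tasting tray, 200 (its x) x 160 (its y) mm, rim 24 mm high, with low cheese cubes inside, about 0.94 kg, loose on the counter (friction with the counter about 0.6, so some 6 N slides it). Origin: centre of its underside; +x runs from the handle's end to the dip well's end. It may finish at any yaw.
- tray_handle (a point): centre of the tray's paddle handle, which lies flat on the counter and juts 74 mm from the middle of the tray's -x edge: 28 mm wide (along the tray's y), 16 mm thick, top 16 mm above the counter. This point lies at (-140, 0, 8) mm in the tray's frame; axes as the tray's. Take it from above with the fingers either side.
- dip_well (a point): centre of the round dip well (ring 57 mm across) at the far end of the tray, seen through the cover under a raised round boss of the cover (68 mm across); the point is at (50, 0, 24) mm in the tray's frame, at rim height; axes as the tray's
- cover: clear rigid formed cover, 0.12 kg, flange 196 x 156 x 3 mm on the tray's rim, 7 mm skirt inside its walls; a panel and a round boss stand up to 8 mm over the flange. Origin: centre of the flange's underside, (0, 0, 24) mm in the tray's frame; axes as the tray's. Four sprung rubber pads near the corners grip the skirt, 1 to 2 N each, until lifted 6 mm: peeling from the lug takes 3 to 4 N, a straight pull twice that
- cover_centre (a point): centre of the cover's flange; axes as the cover's. Pinched by the lug lightly (10 to 15 N), the cover turns between the fingers about the line across the lug as that corner is lifted; gripped hard it hardly turns, and the hand must tilt with it, or all corners rise at once. In the air it may slant any way.
- lug (a point): centre of the cover's upright grip lug, 12 mm above the flange's top, at (-78, 58, 15) mm in the cover's frame: the corner next to the handle, on the left. The lug is 34 mm long, 10 mm thick and stands 25 mm above the flange (top 52 mm above the counter when seated). It runs along (-1, 1, 0) of the cover's frame; pinch it along (1, 1, 0). Axes as the cover's.
- far_corner (a point): the cover's corner diagonally opposite the lug, at (94, -74, 0) mm in the cover's frame, on the flange's underside; 24 mm above the counter when seated
- pump: mustard pump, fixed to the counter: steel jar 108 mm across and 150 mm high with black lid, plunger up to 254 mm high; origin on the counter right below the spout's tip; the jar's axis is 135 mm from it along the pump's +x
- spout_tip (a point): tip of the pump's spout, fixed, 118 mm above the counter and 135 mm in front of the jar's axis; a 17 mm thick nozzle pointing down
- board: dark speckled cutting board lying flat and fixed, 285 (its x) x 350 (its y) x 14 mm, left of the tray; its x axis points across, about to the robot's left; origin under its centre
- mustard_a: jar of mustard with white lid, 72 mm across, 94 mm high, a bystander, the nearer of two such jars right of the pump; origin under its centre
- stand: small black price card in a wooden foot, 24 x 70 x 64 mm, a bystander left of the pump; origin under its centre
- dish: small round grey dish with cheese cubes, 91 mm across, 22 mm high, a bystander at the right; origin under its centre
- wedge: wrapped cheese wedge, 119 x 78 x 56 mm, a bystander at the near right; origin under its centre

How it is judged:
By the outcome, as a careful person would: the job done as asked, in the order asked, and still so for the second after the job is handed in, while the arm keeps its last pose, push and grip.
It also fails if it takes over 69 s, if anything falls off the work surface, if the arm or the gripper's body presses on something with over 40 N, if the wrist force passes 120 N, or if a joint passes its speed limit or range.

## Working session

There is one attempt and no reset: what is moved stays moved. The work goes in short steps, Python scripts to look and compute and a tool call to move; the robot and the scene stay as the last step left them, time stands still between calls to the robot, and variables do not carry over. Pictures are saved under pics/ and viewed, at most 10 in all, crops included, and the job is handed in when it is done.

Besides the shell and the picture viewer there is one more tool, called after ">>>" as name(argument=value, ...) on one line, values as JSON. send_rows: Moves the arm, as the interface text tells. Shifts and turns lie within -1 to 1; 1 stands for 1000 mm of shift or 30 degrees of turn. Its arguments: {"type":"object","properties":{"angular":{"type":"array","items":{"type":"array","items":{"type":"number"}}},"slide":{"type":"array","items":{"type":"array","items":{"type":"number"}}},"claw":{"type":"array","items":{"type":"number"}},"newtons":{"type":"number"}},"required":["angular","slide","claw"]}

```bash
mkdir -p pics
cat > h.py <<'E'
from workcell import *
import numpy as np, cv2
from scipy.spatial.transform import Rotation as R
def cloud(s):
    K=np.array([[s["fx"],0,s["cx"]],[0,s["fy"],s["cy"]],[0,0,1]]);h,w=s["range_z"].shape
    u,v=np.meshgrid(np.arange(w),np.arange(h))
    p=np.stack([u,v],-1).reshape(-1,1,2).astype(float)
    n=cv2.undistortPoints(p,K,np.array([s["k1"],0,0,0.]))[:,0].reshape(h,w,2)
    z=s["range_z"];c=np.concatenate([n*z[...,None],z[...,None]],-1)
    P=c@R.from_quat(s["orientation"]).as_matrix().T+np.array(s["eye"])
    P[z==0]=np.nan
    return P
def save(s,n,crop=None,f=1):
    im=cv2.cvtColor(s["pixels"],cv2.COLOR_RGB2BGR)
    if crop: l,t,r,b=crop; im=im[t:b,l:r]
    cv2.imwrite("pics/"+n,cv2.resize(im,None,fx=f,fy=f))
E
python3 - <<'E'
from h import *
o=observe();print(o)
for n in("scene","top"):
    s=snapshot(n);save(s,n+"0.png");P=cloud(s);print(n,s["eye"],s["orientation"],s["fx"],s["k1"])
    for l in("tray","cover","lug","tray_handle","dip_well","pump","board","mustard_a","stand","dish","wedge"):
        for d in regions_of(l,s)[:2]:
            q=P[d["mask"]];print(l,round(d["confidence"],2),d["bbox"],np.nanmedian(q,0).round(3),np.nanpercentile(q,2,axis=0).round(3),np.nanpercentile(q,98,axis=0).round(3))
E
```

```text
{'time_s': 0.0, 'qpos': array([-1.22588929,  0.46950535, -0.04860805,  1.53371394,  0.02410147,
        1.14101177, -0.08228692]), 'joint_vel': array([-2.04466884e-04, -1.31835262e-03,  6.76824379e-06, -1.08369714e-03,
        5.89876993e-06,  1.17626327e-03,  1.07817179e-03]), 'effort': array([ 3.74191595e-04, -5.07975376e+01, -8.05352465e-02, -2.36151695e+01,
       -6.13785745e-02,  3.78547143e-02,  1.71541242e-04]), 'ee_pos': array([0.2462434 , 0.62781794, 0.22144794]), 'orientation': array([ 1.85788907e-01,  9.82589145e-01, -1.01449114e-03, -1.55271408e-04]), 'force': array([-0.74700718, -0.46143256,  1.24074268]), 'wrist_torque': array([-0.04119859,  0.03740504,  0.00068047]), 'gripper_force': 0.0, 'grip_width': 0.998815708338845}
scene [-0.25612271 -0.85771897  0.57084171] [ 0.77507461 -0.31379073  0.20856208 -0.5072441 ] 408.16261007184244 -0.00519905993502581
tray 0.93 [258.2, 237.6, 94.4, 28.3] [ 0.456 -0.212  0.014] [ 0.386 -0.261  0.001] [ 0.608 -0.085  0.024]
tray 0.71 [332.5, 275.8, 36.9, 26.4] [ 0.437 -0.391  0.017] [ 0.392 -0.431  0.003] [ 0.475 -0.35   0.023]
cover 0
[... 2173 characters left out ...]
 102.6] [ 0.834 -0.016  0.165] [ 0.727 -0.06   0.02 ] [0.889 0.039 0.253]
board 0.56 [76.3, 208.8, 144.0, 123.2] [0.383 0.274 0.014] [0.248 0.105 0.01 ] [0.522 0.44  0.017]
mustard_a 0.96 [345.5, 104.2, 39.8, 37.8] [ 0.733 -0.275  0.093] [ 0.707 -0.311  0.006] [ 0.77  -0.247  0.097]
stand 0.94 [170.1, 118.1, 30.9, 21.7] [0.736 0.177 0.026] [0.717 0.152 0.   ] [0.758 0.207 0.065]
dish 0.81 [394.4, 226.5, 35.2, 36.5] [ 0.431 -0.392  0.016] [ 0.391 -0.431  0.001] [ 0.472 -0.348  0.024]
dish 0.21 [281.2, 156.8, 75.6, 84.6] [ 0.548 -0.16   0.029] [ 0.452 -0.242  0.024] [ 0.646 -0.078  0.038]
wedge 0.59 [349.2, 273.5, 31.1, 46.3] [ 0.296 -0.272  0.054] [ 0.255 -0.296  0.006] [ 0.358 -0.231  0.059]
```

Run:
```python
from h import *
im=cv2.imread("pics/top0.png");cv2.imwrite("pics/t1.png",cv2.resize(im[0:340,60:460],None,fx=1.75,fy=1.75,interpolation=cv2.INTER_CUBIC))
s=snapshot("top");P=cloud(s);S=snapshot("scene");Q=cloud(S)
A=np.concatenate([P.reshape(-1,3),Q.reshape(-1,3)]);A=A[~np.isnan(A).any(1)]
box=lambda x0,x1,y0,y1,z0,z1,A=A:A[(A[:,0]>x0)&(A[:,0]<x1)&(A[:,1]>y0)&(A[:,1]<y1)&(A[:,2]>z0)&(A[:,2]<z1)]
# spout
q=box(.66,.8,-.12,.1,.1,.3)
for a in np.arange(.68,.8,.01):
    b=q[(q[:,0]>a)&(q[:,0]<a+.01)]
    if len(b):print("sp",round(a,2),len(b),b.min(0).round(3),b.max(0).round(3),b[:,1].mean().round(3))
# jar circle
q=box(.74,.95,-.12,.1,.03,.14)
f=lambda c:np.hypot(q[:,0]-c[0],q[:,1]-c[1])-.054
from scipy.optimize import least_squares as L
r=L(f,[.84,-.02],loss='soft_l1',f_scale=.003);print("jar",r.x,np.median(abs(r.fun)))
# lid top/plunger
q=box(.74,.95,-.12,.1,.235,.27);print("plunger",q.mean(0),len(q))
# cover flange rect
t=P.reshape(-1,3);t=t[~np.isnan(t).any(1)]
q=box(.4,.7,-.3,-.03,.0215,.034,t)
rc=cv2.minAreaRect((q[:,:2]*1000).astype(np.float32));print("rect",rc)
lu=box(.4,.7,-.3,-.03,.041,.07);print("lug",lu.mean(0),lu.min(0),lu.max(0),len(lu))
w,v=np.linalg.eigh(np.cov(lu[:,:2].T));print(v[:,1],w)
h=box(.37,.46,-.16,-.08,.010,.02);print("handle",h.mean(0),h.min(0),h.max(0),len(h))
```

```text
sp 0.71 53 [ 0.714 -0.034  0.119] [ 0.72  -0.016  0.161] -0.025
sp 0.72 91 [ 0.72  -0.034  0.118] [ 0.73  -0.014  0.179] -0.025
sp 0.73 48 [ 0.73  -0.031  0.16 ] [ 0.74  -0.015  0.182] -0.023
sp 0.74 45 [ 0.74  -0.03   0.166] [ 0.749 -0.015  0.192] -0.022
sp 0.75 37 [ 0.75  -0.031  0.182] [ 0.759 -0.013  0.192] -0.02
sp 0.76 35 [ 0.76  -0.028  0.178] [ 0.77  -0.013  0.192] -0.02
sp 0.77 33 [ 0.77  -0.025  0.182] [ 0.78  -0.011  0.192] -0.018
sp 0.78 32 [ 0.78  -0.025  0.178] [ 0.79  -0.011  0.191] -0.018
sp 0.79 32 [ 0.79  -0.023  0.178] [ 0.8   -0.009  0.189] -0.016
jar [ 0.85907803 -0.00921581] 0.0009051112320953569
plunger [ 0.85271378 -0.01077088  0.24888501] 609
rect ((549.9126586914062, -159.85546875), (159.86026000976562, 199.8838348388672), 74.15043640136719)
lug [ 0.48927824 -0.08496244  0.04941741] [ 0.47795222 -0.10055859  0.04111873] [ 0.50170901 -0.06806704  0.05543013] 103
[-0.47074266  0.88227056] [1.19104501e-05 9.67942563e-05]
handle [ 0.42125443 -0.12592139  0.01512919] [ 0.38107656 -0.15969012  0.01009002] [ 0.45989387 -0.10393722  0.01970169] 491
```

View pics/t1.png

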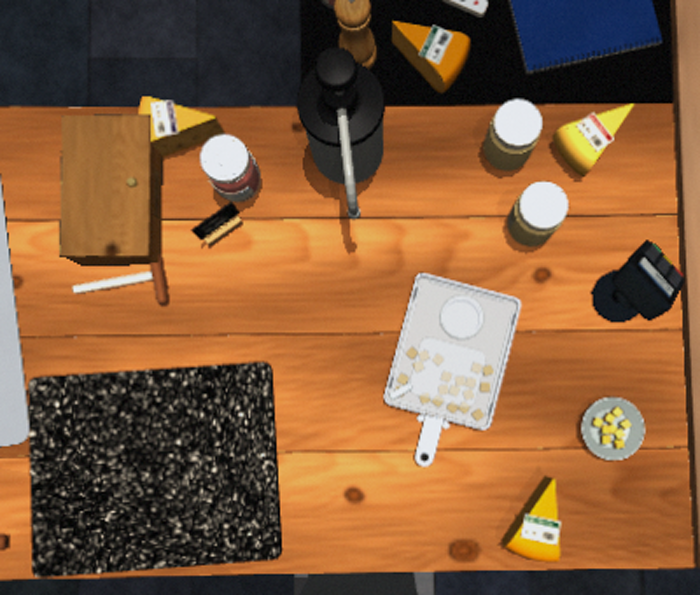

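View pics/scene0.png

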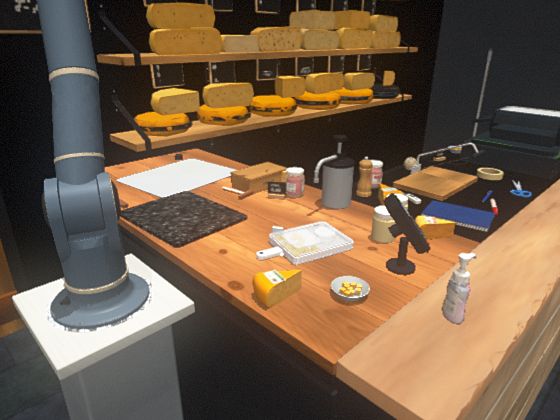

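Top view: tray lies at about (450,350) in the crop with the handle pointing down to (428,445), the lug at (400,390), and the spout tip at (353,213). The scene view confirms the layout. Spout ≈ (0.7235, -0.0247), tray centre (0.550, -0.160), yaw -15.85°.

```bash
cat >> h.py <<'E'
def goal(*tg):
    # each: (x,y,z, closing-dir angle deg [, tilt Rotation world])
    o=observe();p0=o["ee_pos"];R0=R.from_quat(o["orientation"])
    print("at",p0.round(4),"yaw",np.degrees(np.arctan2(*R0.as_matrix()[1::-1,1])).round(2),"w",round(o["grip_width"]*87,1),"t",o["time_s"],"F",o["force"].round(1),"q",o["qpos"].round(2))
    for t in tg:
        a=np.radians(t[3]);y=np.array([np.cos(a),np.sin(a),0]);z=np.array([0,0,-1.]);x=np.cross(y,z)
        Rt=R.from_matrix(np.stack([x,y,z],1))
        if len(t)>4: Rt=t[4]*Rt
        print("slide",(R0.inv().apply(np.array(t[:3])-p0)).round(4).tolist(),"ang",((R0.inv()*Rt).as_rotvec(degrees=True)/30).round(3).tolist())
E
python3 -c "
from h import *
goal((.50,.33,.2,74.15),(.4153,-.1216,.12,74.15),(.4153,-.1216,.005,74.15))"
```

```text
at [0.2464 0.6284 0.2226] yaw 68.59 w 87.1 t 1.3 F [ 0.4 -0.3  0.1] q [-1.23  0.47 -0.05  1.53  0.02  1.14 -0.08]
slide [-0.345, -0.1853, 0.0226] ang [0.0, 0.0, -0.185]
slide [-0.431, -0.6366, 0.1025] ang [0.0, 0.0, -0.185]
slide [-0.431, -0.6366, 0.2175] ang [0.0, 0.0, -0.185]
```

>>> send_rows(slide=[[-0.345,-0.185,0.02],[-0.345,-0.185,0.02],[-0.345,-0.185,0.02],[-0.345,-0.185,0.02],[-0.345,-0.185,0.02],[-0.345,-0.185,0.02],[-0.345,-0.185,0.02],[-0.345,-0.185,0.02],[-0.431,-0.637,0.1],[-0.431,-0.637,0.1],[-0.431,-0.637,0.1],[-0.431,-0.637,0.1]], angular=[[0,0,-0.185],[0,0,-0.185],[0,0,-0.185],[0,0,-0.185],[0,0,-0.185],[0,0,-0.185],[0,0,-0.185],[0,0,-0.185],[0,0,-0.185],[0,0,-0.185],[0,0,-0.185],[0,0,-0.185]], claw=[0.7,0.7,0.7,0.7,0.7,0.7,0.7,0.7,0.7,0.7,0.7,0.7])

```text
time_s: 2.3
ee_pos: [0.4464, 0.2092, 0.1781]
orientation: [0.138, 0.99, 0.0, 0.0]
force: [0.5, -1.2, -0.1]
grip_width: 0.703
gripper_force: 0.0
```

```bash
python3 -c "
from h import *
goal((.4153,-.1216,.12,74.15),(.4153,-.1216,.005,74.15))"
```

```text
at [0.4464 0.2092 0.1781] yaw 74.12 w 61.1 t 2.3 F [ 0.5 -1.2 -0.1] q [-0.58  0.22  0.07  2.01 -0.02  0.91  0.79]
slide [-0.0606, -0.3267, 0.0579] ang [0.001, 0.001, -0.001]
slide [-0.0605, -0.3268, 0.1729] ang [0.001, 0.001, -0.001]
```

>>> send_rows(slide=[[-0.06,-0.327,0.058],[-0.06,-0.327,0.058],[-0.06,-0.327,0.058],[-0.06,-0.327,0.058],[-0.06,-0.327,0.058],[-0.06,-0.327,0.058],[-0.06,-0.327,0.058],[-0.06,-0.327,0.058],[-0.06,-0.327,0.058],[-0.06,-0.327,0.058],[-0.06,-0.327,0.058],[-0.06,-0.327,0.058]], angular=[[0,0,0],[0,0,0],[0,0,0],[0,0,0],[0,0,0],[0,0,0],[0,0,0],[0,0,0],[0,0,0],[0,0,0],[0,0,0],[0,0,0]], claw=[0.7,0.7,0.7,0.7,0.7,0.7,0.7,0.7,0.7,0.7,0.7,0.7])

```text
time_s: 3.3
ee_pos: [0.4155, -0.1183, 0.1204]
orientation: [0.137, 0.991, 0.0, 0.0]
force: [0.1, 1.0, 0.4]
grip_width: 0.7
gripper_force: 0.0
```

```bash
python3 -c "
from h import *
goal((.4153,-.1216,.05,74.15),(.4153,-.1216,.005,74.15))"
```

```text
at [ 0.4155 -0.1183  0.1204] yaw 74.28 w 60.9 t 3.3 F [0.1 1.  0.4] q [-0.07  0.21  0.28  2.21 -0.09  0.74  1.57]
slide [-0.0007, -0.0033, 0.0704] ang [0.001, 0.001, 0.004]
slide [-0.0007, -0.0033, 0.1154] ang [0.001, 0.001, 0.004]
```

>>> send_rows(slide=[[-0.0007,-0.003,0.03],[-0.0007,-0.003,0.06],[-0.0007,-0.003,0.09],[-0.0007,-0.003,0.105],[-0.0007,-0.003,0.113],[-0.0007,-0.003,0.115],[-0.0007,-0.003,0.115],[-0.0007,-0.003,0.115],[-0.0007,-0.003,0.115],[-0.0007,-0.003,0.115],[-0.0007,-0.003,0.115],[-0.0007,-0.003,0.115]], angular=[[0,0,0],[0,0,0],[0,0,0],[0,0,0],[0,0,0],[0,0,0],[0,0,0],[0,0,0],[0,0,0],[0,0,0],[0,0,0],[0,0,0]], claw=[0.7,0.7,0.7,0.7,0.7,0.7,0.7,0.6,0.5,0.4,0.3,0.2], newtons=25)

```text
time_s: 4.3
ee_pos: [0.4152, -0.1229, 0.0057]
orientation: [0.138, 0.99, 0.0, 0.001]
force: [0.3, 1.2, 0.6]
grip_width: 0.406
gripper_force: 0.0
```

>>> send_rows(slide=[[0,0,0],[0,0,0],[0,0,0],[0,0,0]], angular=[[0,0,0],[0,0,0],[0,0,0],[0,0,0]], claw=[0,0,0,0])

```text
time_s: 4.63
ee_pos: [0.415, -0.1226, 0.0054]
orientation: [0.138, 0.99, 0.0, 0.0]
force: [-1.2, 1.3, 5.3]
grip_width: 0.32
gripper_force: 25.0
```

```bash
cat >> h.py <<'E'
def tray(s=None,save_as=None,z0=.0215,z1=.034,box=(.4,.85,-.3,.12)):
    s=s or snapshot("top");P=cloud(s).reshape(-1,3);P=P[~np.isnan(P).any(1)]
    q=P[(P[:,0]>box[0])&(P[:,0]<box[1])&(P[:,1]>box[2])&(P[:,1]<box[3])&(P[:,2]>z0)&(P[:,2]<z1)]
    return q
E
python3 -c "
from h import *
q=tray(box=(.44,.7,-.3,-.03));print(cv2.minAreaRect((q[:,:2]*1000).astype(np.float32)))
goal()"
```

```text
((549.8515625, -160.1140594482422), (159.73265075683594, 200.00453186035156), 74.40093994140625)
at [ 0.415  -0.1226  0.0054] yaw 74.15 w 27.7 t 4.6833 F [-0.4  1.7  4.9] q [ 0.01  0.44  0.21  2.28 -0.21  0.44  1.69]
```

```bash
python3 -c "
from h import *
goal((.5405,.0263,.0055,74.15))"
```

```text
at [ 0.415  -0.1226  0.0054] yaw 74.15 w 27.7 t 4.6833 F [-0.4  1.7  4.9] q [ 0.01  0.44  0.21  2.28 -0.21  0.44  1.69]
slide [-0.08, 0.1775, 0.0] ang [0.001, 0.0, -0.0]
```

>>> send_rows(slide=[[-0.004,0.0089,0],[-0.012,0.0266,0],[-0.02,0.0444,0],[-0.028,0.0621,0],[-0.036,0.08,0],[-0.044,0.0976,0],[-0.052,0.1154,0],[-0.06,0.133,0],[-0.068,0.151,0],[-0.074,0.1645,0],[-0.078,0.173,0],[-0.08,0.1775,0]], angular=[[0,0,0],[0,0,0],[0,0,0],[0,0,0],[0,0,0],[0,0,0],[0,0,0],[0,0,0],[0,0,0],[0,0,0],[0,0,0],[0,0,0]], claw=[0,0,0,0,0,0,0,0,0,0,0,0])

```text
time_s: 5.68
ee_pos: [0.5385, 0.0233, 0.005]
orientation: [0.141, 0.99, -0.002, -0.002]
force: [-7.7, -9.1, 12.5]
grip_width: 0.342
gripper_force: 27.7
```

>>> send_rows(slide=[[0,0,0],[0,0,0],[0,0,0]], angular=[[0,0,0],[0,0,0],[0,0,0]], claw=[0,0,0])

```text
time_s: 5.93
ee_pos: [0.5387, 0.0235, 0.0051]
orientation: [0.141, 0.99, -0.001, -0.002]
force: [-3.2, -3.7, 6.7]
grip_width: 0.341
gripper_force: 27.6
```

```bash
cat > chk.py <<'E'
from h import *
import sys
goal()
s=snapshot("top");S=snapshot("scene")
save(s,sys.argv[1]+"_t.png",(150,40,400,240),3)
save(S,sys.argv[1]+"_s.png",(230,120,400,270),4)
for n,c in(("top",s),("scene",S)):
    q=tray(c,box=(.57,.86,-.2,.125));q=q[(q[:,2]<.03)]
    r=cv2.minAreaRect((q[:,:2]*1000).astype(np.float32));print(n,r,len(q))
    P=cloud(c).reshape(-1,3);b=P[(abs(P[:,0]-.72)<.06)&(abs(P[:,1]+.03)<.06)&(P[:,2]>.031)&(P[:,2]<.05)];print("boss",len(b),b.mean(0),b.min(0),b.max(0))
E
python3 chk.py a
```

```text
at [0.5387 0.0235 0.0051] yaw 73.76 w 29.7 t 5.9333 F [-3.2 -3.7  6.7] q [-0.31  0.55  0.24  2.04 -0.23  0.58  1.38]
top ((712.255615234375, -30.059478759765625), (298.0337219238281, 225.2938995361328), 22.06548500061035) 2332
boss 654 [ 0.69842304 -0.04753193  0.03420714] [ 0.66045404 -0.08997765  0.03100624] [0.76286793 0.01706386 0.04009504]
scene ((724.911376953125, -29.253662109375), (326.4018859863281, 209.72006225585938), 27.437116622924805) 738
boss 158 [ 0.69675145 -0.05241814  0.03370645] [ 0.66010397 -0.08966753  0.03105545] [0.73870235 0.00798546 0.03674138]
```

View pics/a_t.png

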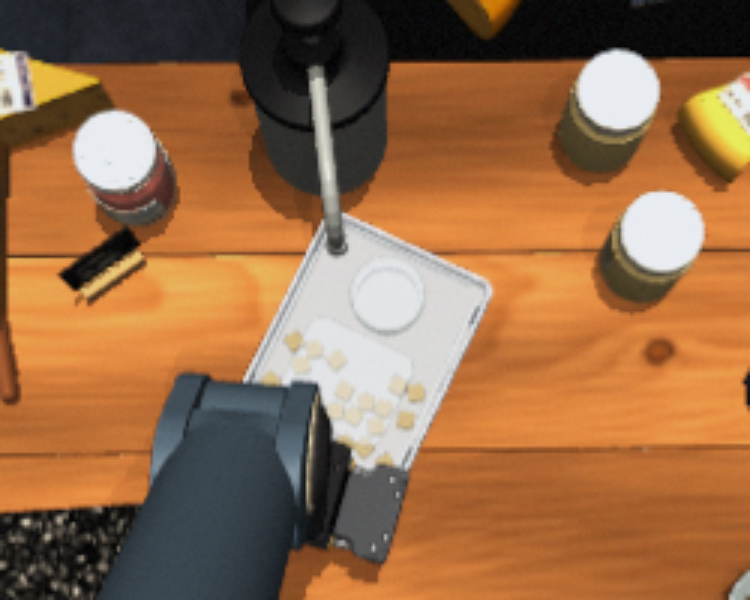

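View pics/a_s.png

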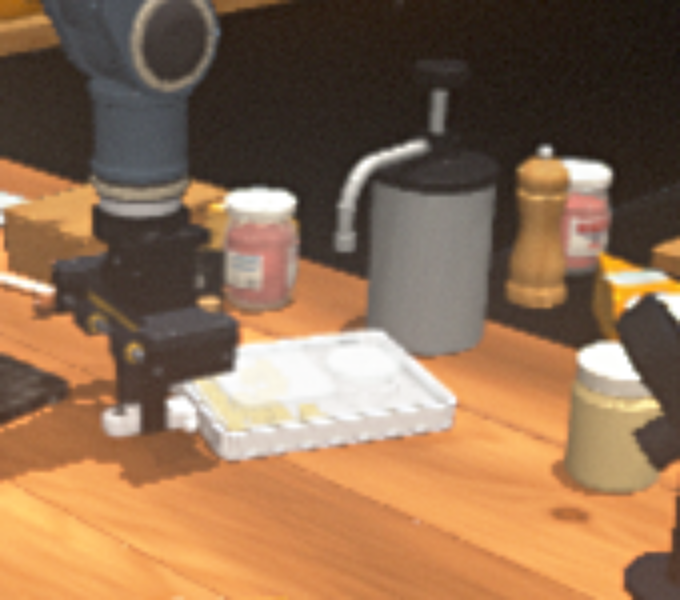

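The top crop shows the tray has pivoted in the grip, to a yaw of about -27°. The boss is at (388,297), right of and below the spout tip at (338,243). The scene crop shows the fingers still on the handle. I'll fit the tray pose properly.

```bash
cat >> h.py <<'E'
from scipy.optimize import minimize
SP=np.array([.7235,-.0247])
def fit(c,yaw,sh=(),reg=(.5,.86,-.25,.15),s=None,pts=None):
    s=s or snapshot("top");P=cloud(s).reshape(-1,3) if pts is None else pts
    P=P[~np.isnan(P).any(1)]
    P=P[(np.hypot(P[:,0]-c[0],P[:,1]-c[1])<.16)&(P[:,2]<.045)]
    g=P[abs(P[:,2])<.008];t=P[(P[:,2]>.019)&(P[:,2]<.04)]
    def sd(q,v):
        a=v[2];d=q[:,:2]-v[:2];u=np.stack([d[:,0]*np.cos(a)+d[:,1]*np.sin(a),-d[:,0]*np.sin(a)+d[:,1]*np.cos(a)],1)
        e=abs(u)-[.1,.08];return np.hypot(*np.maximum(e,0).T)+np.minimum(e.max(1),0)
    f=lambda v:np.minimum(np.maximum(sd(t,v),0),.01).sum()+np.minimum(np.maximum(-sd(g,v),0),.01).sum()
    best=min((minimize(f,[c[0]+dx,c[1]+dy,np.radians(yaw+da)],method="Nelder-Mead",options=dict(xatol=1e-5,fatol=1e-6,initial_simplex=None)) for dx in(-.01,.01) for dy in(-.01,.01) for da in(-4,4)),key=lambda r:r.fun)
    x,y,a=best.x;C=np.array([x,y]);ax=np.array([np.cos(a),np.sin(a)]);ay=np.array([-ax[1],ax[0]])
    dip=C+.05*ax;h=C-.14*ax;l=C-.078*ax+.058*ay
    print("tray",C.round(4),"yaw",np.degrees(a).round(2),"cost",best.fun.round(3),"dip",dip.round(4),"err(sp-dip)",((SP-dip)*1000).round(1),"handle",h.round(4),"lug",l.round(4),"pinch ang",np.degrees(a).round(2)+45,"far",(C+.094*ax-.074*ay).round(3))
    return best.x
E
python3 -c "
from h import *
fit((.65,-.03),-27);fit((.65,-.03),-27,s=snapshot('scene'))"
```

```text
tray [ 0.6656 -0.039 ] yaw -26.17 cost 0.25 dip [ 0.7105 -0.0611] err(sp-dip) [13.  36.4] handle [0.5399 0.0227] lug [0.6212 0.0474] pinch ang 18.83 far [ 0.717 -0.147]
tray [ 0.6663 -0.0398] yaw -25.97 cost 1.43 dip [ 0.7113 -0.0617] err(sp-dip) [12.2 37. ] handle [0.5405 0.0215] lug [0.6216 0.0465] pinch ang 19.03 far [ 0.718 -0.148]
```

```bash
python3 -c "
from h import *
goal((.5387,.0235,.0055,64),(.4585,.063,.0055,64))"
```

```text
at [0.5386 0.0235 0.0051] yaw 73.76 w 30.0 t 6.1333 F [-3.9 -4.1  6.1] q [-0.31  0.55  0.24  2.04 -0.23  0.58  1.38]
slide [-0.0001, 0.0, -0.0004] ang [-0.005, -0.005, 0.325]
slide [0.088, 0.0155, -0.0002] ang [-0.005, -0.005, 0.325]
```

>>> send_rows(slide=[[0,0,0],[0,0,0],[0,0,0],[0,0,0],[0.008,0.0014,0],[0.02,0.0035,0],[0.034,0.006,0],[0.048,0.0085,0],[0.062,0.011,0],[0.074,0.013,0],[0.083,0.0146,0],[0.088,0.0155,0]], angular=[[0,0,0.1],[0,0,0.22],[0,0,0.325],[0,0,0.325],[0,0,0.325],[0,0,0.325],[0,0,0.325],[0,0,0.325],[0,0,0.325],[0,0,0.325],[0,0,0.325],[0,0,0.325]], claw=[0,0,0,0,0,0,0,0,0,0,0,0], newtons=55)

```text
time_s: 7.13
ee_pos: [0.4665, 0.0635, 0.0061]
orientation: [0.224, 0.975, 0.001, 0.008]
force: [19.4, -9.9, -15.7]
grip_width: 0.314
gripper_force: 55.5
```

```bash
python3 -c "
from h import *
goal()
fit((.585,.0),-25)"
```

```text
at [0.4665 0.0635 0.0061] yaw 64.1 w 27.3 t 7.1333 F [ 19.4  -9.9 -15.7] q [-0.46  0.47  0.28  2.21 -0.27  0.47  1.16]
tray [ 0.5906 -0.0043] yaw -28.65 cost 0.014 dip [ 0.6345 -0.0283] err(sp-dip) [89.   3.6] handle [0.4677 0.0628] lug [0.55  0.084] pinch ang 16.35 far [ 0.638 -0.114]
```

```bash
python3 -c "
from h import *
L=[]
for y in(-24,-19,-14,-9,-4,0,2.3):
    a=np.radians(y);L.append((.6345-.19*np.cos(a),-.0283-.19*np.sin(a),.0062,90+y))
goal(*L)"
```

```text
at [0.4664 0.0635 0.0061] yaw 64.05 w 27.5 t 7.1833 F [ 15.5  -5.3 -12.3] q [-0.46  0.47  0.28  2.21 -0.27  0.47  1.16]
slide [-0.0014, -0.0155, -0.0001] ang [0.011, 0.03, -0.065]
slide [-0.0027, -0.032, -0.0002] ang [0.01, 0.03, -0.232]
slide [-0.0054, -0.0484, -0.0003] ang [0.008, 0.03, -0.398]
slide [-0.0096, -0.0644, -0.0003] ang [0.007, 0.031, -0.565]
slide [-0.0151, -0.0801, -0.0003] ang [0.006, 0.031, -0.732]
slide [-0.0205, -0.0922, -0.0003] ang [0.005, 0.031, -0.865]
slide [-0.0239, -0.099, -0.0003] ang [0.004, 0.032, -0.942]
```

>>> send_rows(slide=[[-0.004,-0.007,0],[-0.007,-0.0155,0],[-0.008,-0.024,0],[-0.009,-0.032,0],[-0.01,-0.04,0],[-0.011,-0.0484,0],[-0.013,-0.056,0],[-0.015,-0.0644,0],[-0.018,-0.072,0],[-0.021,-0.0801,0],[-0.026,-0.0922,0],[-0.029,-0.099,0]], angular=[[0,0,-0.03],[0,0,-0.065],[0,0,-0.15],[0,0,-0.232],[0,0,-0.315],[0,0,-0.398],[0,0,-0.48],[0,0,-0.565],[0,0,-0.65],[0,0,-0.732],[0,0,-0.865],[0,0,-0.942]], claw=[0,0,0,0,0,0,0,0,0,0,0,0])

```text
time_s: 8.18
ee_pos: [0.4415, -0.0347, 0.0052]
orientation: [-0.027, 1.0, 0.001, -0.002]
force: [-0.8, 8.0, 4.0]
grip_width: 0.313
gripper_force: 54.6
```

>>> send_rows(slide=[[0,0,0],[0,0,0]], angular=[[0,0,0],[0,0,0]], claw=[0,0])

```text
time_s: 8.35
ee_pos: [0.4416, -0.0358, 0.0052]
orientation: [-0.024, 1.0, 0.001, -0.001]
force: [-2.5, 1.4, 5.8]
grip_width: 0.314
gripper_force: 54.6
```

```bash
python3 -c "
from h import *
goal()
fit((.59,-.03),0)"
```

```text
at [ 0.4416 -0.0358  0.0052] yaw 92.77 w 27.4 t 8.35 F [-2.5  1.4  5.8] q [-0.12  0.44  0.13  2.25 -0.13  0.46  1.73]
tray [ 0.5829 -0.0308] yaw 1.94 cost 0.005 dip [ 0.6329 -0.0291] err(sp-dip) [90.6  4.4] handle [ 0.443  -0.0355] lug [0.503  0.0246] pinch ang 46.94 far [ 0.679 -0.102]
```

```bash
python3 -c "
from h import *
goal((.4416+.0906,-.0358+.0044,.0052,92.77))"
```

```text
at [ 0.4416 -0.0358  0.0052] yaw 92.77 w 27.4 t 8.4 F [-2.6  1.6  6.5] q [-0.12  0.44  0.13  2.25 -0.13  0.46  1.73]
slide [-0.0907, 0.0, -0.0003] ang [0.002, -0.006, -0.0]
```

>>> send_rows(slide=[[-0.005,0,0],[-0.014,0,0],[-0.024,0,0],[-0.034,0,0],[-0.044,0,0],[-0.054,0,0],[-0.064,0,0],[-0.074,0,0],[-0.082,0,0],[-0.088,0,0],[-0.091,0,0],[-0.091,0,0]], angular=[[0,0,0],[0,0,0],[0,0,0],[0,0,0],[0,0,0],[0,0,0],[0,0,0],[0,0,0],[0,0,0],[0,0,0],[0,0,0],[0,0,0]], claw=[0,0,0,0,0,0,0,0,0,0,0,0])

```text
time_s: 9.4
ee_pos: [0.5255, -0.0325, 0.0045]
orientation: [-0.022, 1.0, 0.001, -0.009]
force: [-14.3, -1.3, 18.5]
grip_width: 0.316
gripper_force: 55.0
```

```bash
python3 -c "
from h import *
goal()
fit((.67,-.03),2);fit((.67,-.03),2,s=snapshot('scene'))
P=np.concatenate([cloud(snapshot(n)).reshape(-1,3) for n in('top','scene')])
q=P[(abs(P[:,0]-.725)<.03)&(abs(P[:,1]+.025)<.03)&(P[:,2]>.11)&(P[:,2]<.15)];print(q.min(0),q.max(0),np.percentile(q,5,axis=0),np.percentile(q,95,axis=0),len(q))
"
```

```text
at [ 0.5255 -0.0325  0.0045] yaw 92.51 w 27.5 t 9.4 F [-14.3  -1.3  18.5] q [-0.13  0.54  0.14  2.05 -0.13  0.58  1.72]
tray [ 0.6655 -0.0267] yaw 2.38 cost 0.69 dip [ 0.7154 -0.0247] err(sp-dip) [ 8.1 -0. ] handle [ 0.5256 -0.0326] lug [0.5851 0.028 ] pinch ang 47.38 far [ 0.762 -0.097]
tray [ 0.6651 -0.0274] yaw 2.22 cost 2.068 dip [ 0.7151 -0.0255] err(sp-dip) [8.4 0.8] handle [ 0.5252 -0.0328] lug [0.5849 0.0275] pinch ang 47.22 far [ 0.762 -0.098]
[ 0.71529923 -0.03270141  0.11749469] [ 0.73014209 -0.01424988  0.14952295] [ 0.71651494 -0.03176758  0.11978282] [ 0.72816732 -0.01681489  0.14800051] 79
```

>>> send_rows(slide=[[0,0,-0.001],[-0.003,0,-0.001],[-0.006,0,-0.001],[-0.008,0,-0.001],[-0.009,0,-0.001],[-0.009,0,-0.001],[-0.009,0,-0.001]], angular=[[0,0,0],[0,0,0],[0,0,0],[0,0,0],[0,0,0],[0,0,0],[0,0,0]], claw=[0,0,0,0,0,0,0])

```text
time_s: 10.18
ee_pos: [0.5429, -0.0319, 0.0057]
orientation: [-0.023, 1.0, 0.0, -0.0]
force: [-1.6, -0.2, -6.6]
grip_width: 0.314
gripper_force: 55.0
```

```bash
sed -i 's/^SP=.*/SP=np.array([.7242,-.0243])/' h.py; python3 -c "
from h import *
goal()
fit((.67,-.03),2);fit((.67,-.03),2,s=snapshot('scene'))
"
```

```text
at [ 0.5429 -0.0319  0.0057] yaw 92.66 w 27.3 t 10.1833 F [-1.6 -0.2 -6.6] q [-0.13  0.55  0.14  2.02 -0.14  0.58  1.72]
tray [ 0.6847 -0.0256] yaw 2.58 cost 0.74 dip [ 0.7346 -0.0233] err(sp-dip) [-10.4  -1. ] handle [ 0.5448 -0.0319] lug [0.6041 0.0289] pinch ang 47.58 far [ 0.782 -0.095]
tray [ 0.683  -0.0266] yaw 2.34 cost 2.022 dip [ 0.733  -0.0246] err(sp-dip) [-8.8  0.3] handle [ 0.5432 -0.0323] lug [0.6027 0.0281] pinch ang 47.34 far [ 0.78  -0.097]
```

>>> send_rows(slide=[[0.002,0,0],[0.004,0,0],[0.006,0,0],[0.008,0,0],[0.01,0,0],[0.01,0,0],[0.01,0,0],[0.01,0,0],[0.01,0,0]], angular=[[0,0,0],[0,0,0],[0,0,0],[0,0,0],[0,0,0],[0,0,0],[0,0,0],[0,0,0],[0,0,0]], claw=[0,0,0,0,0,0,0,0,0])

```text
time_s: 11.03
ee_pos: [0.5327, -0.0329, 0.0061]
orientation: [-0.023, 1.0, -0.0, -0.0]
force: [-0.1, -0.2, -7.7]
grip_width: 0.311
gripper_force: 55.0
```

```bash
python3 -c "
from h import *
goal()
fit((.67,-.03),2);fit((.67,-.03),2,s=snapshot('scene'))
"
```

```text
at [ 0.5327 -0.0329  0.0061] yaw 92.63 w 27.1 t 11.0333 F [-0.1 -0.2 -7.7] q [-0.13  0.54  0.14  2.05 -0.13  0.57  1.72]
tray [ 0.6744 -0.027 ] yaw 2.46 cost 0.77 dip [ 0.7244 -0.0248] err(sp-dip) [-0.2  0.5] handle [ 0.5346 -0.033 ] lug [0.594  0.0276] pinch ang 47.46 far [ 0.772 -0.097]
tray [ 0.6724 -0.0276] yaw 2.26 cost 2.084 dip [ 0.7224 -0.0257] err(sp-dip) [1.8 1.4] handle [ 0.5325 -0.0332] lug [0.5922 0.0272] pinch ang 47.26 far [ 0.769 -0.098]
```

>>> send_rows(slide=[[0,0,0.001],[0,0,0.001],[0,0,0.001],[0,0,0.001],[0,0,0.001],[0,0,0.001],[0,0,-0.01],[0,0,-0.03],[0,0,-0.06],[0,0,-0.09],[0,0,-0.12],[0,0,-0.12]], angular=[[0,0,0],[0,0,0],[0,0,0],[0,0,0],[0,0,0],[0,0,0],[0,0,0],[0,0,0],[0,0,0],[0,0,0],[0,0,0],[0,0,0]], claw=[0.32,0.36,0.45,0.55,0.6,0.6,0.6,0.6,0.6,0.6,0.6,0.6])

```text
time_s: 12.13
ee_pos: [0.5373, -0.033, 0.1328]
orientation: [-0.023, 1.0, 0.0, 0.006]
force: [0.4, 0.1, -0.0]
grip_width: 0.601
gripper_force: 0.0
```

```bash
python3 -c "
from h import *
s=snapshot('top');S=snapshot('scene')
fit((.67,-.03),2,s=s);fit((.67,-.03),2,s=S)
P=np.concatenate([cloud(s).reshape(-1,3),cloud(S).reshape(-1,3)])
l=P[(abs(P[:,0]-.594)<.03)&(abs(P[:,1]-.027)<.03)&(P[:,2]>.04)&(P[:,2]<.058)];print('lug',l.mean(0),l.min(0),l.max(0),len(l))
goal((.594,.0275,.11,47.4),(.594,.0275,.029,47.4))
"
```

```text
tray [ 0.6728 -0.0271] yaw 2.54 cost 0.72 dip [ 0.7228 -0.0249] err(sp-dip) [1.4 0.6] handle [ 0.533  -0.0333] lug [0.5923 0.0274] pinch ang 47.54 far [ 0.77  -0.097]
tray [ 0.6717 -0.0281] yaw 2.49 cost 1.282 dip [ 0.7216 -0.0259] err(sp-dip) [2.6 1.6] handle [ 0.5318 -0.0342] lug [0.5912 0.0264] pinch ang 47.49 far [ 0.769 -0.098]
lug [0.58926355 0.02294882 0.04676149] [0.57617729 0.01234633 0.04128109] [0.60530923 0.03484635 0.05260387] 42
at [ 0.5342 -0.0326  0.1282] yaw 92.65 w 52.0 t 12.2333 F [ 0.3  0.1 -0.7] q [-0.17  0.35  0.18  1.98 -0.09  0.82  1.68]
slide [-0.0625, 0.0573, 0.0185] ang [0.004, 0.007, 1.508]
slide [-0.0621, 0.0573, 0.0995] ang [0.004, 0.007, 1.508]
```

>>> send_rows(slide=[[-0.0601,0.057,0.0],[-0.0601,0.057,0.0],[-0.0601,0.057,0.018],[-0.0601,0.057,0.018],[-0.0601,0.057,0.018],[-0.0601,0.057,0.018],[-0.0601,0.057,0.018],[-0.0601,0.057,0.018],[-0.0601,0.057,0.018],[-0.0601,0.057,0.018],[-0.0601,0.057,0.018],[-0.0601,0.057,0.018]], angular=[[0,0,0.2],[0,0,0.4],[0,0,0.6],[0,0,0.8],[0,0,1.0],[0,0,1.0],[0,0,1.0],[0,0,1.0],[0,0,1.0],[0,0,1.0],[0,0,1.0],[0,0,1.0]], claw=[0.4,0.4,0.4,0.4,0.4,0.4,0.4,0.4,0.4,0.4,0.4,0.4], newtons=12)

```text
time_s: 13.23
ee_pos: [0.5905, 0.0269, 0.1083]
orientation: [0.236, 0.972, 0.0, 0.0]
force: [-0.4, 0.8, -0.3]
grip_width: 0.402
gripper_force: 0.0
```

```bash
python3 -c "
from h import *
goal((.5918,.0269,.11,47.4),(.5918,.0269,.030,47.4))
"
```

```text
at [0.5905 0.0269 0.1083] yaw 62.66 w 35.0 t 13.2333 F [-0.4  0.8 -0.3] q [-0.33  0.46  0.29  1.86 -0.17  0.84  1.13]
slide [-0.0011, 0.0006, -0.0017] ang [0.001, 0.0, 0.509]
slide [-0.0011, 0.0005, 0.0783] ang [0.001, 0.0, 0.509]
```

>>> send_rows(slide=[[-0.0011,0.0005,0],[-0.0011,0.0005,0],[-0.0011,0.0005,0.01],[-0.0011,0.0005,0.025],[-0.0011,0.0005,0.04],[-0.0011,0.0005,0.053],[-0.0011,0.0005,0.065],[-0.0011,0.0005,0.072],[-0.0011,0.0005,0.077],[-0.0011,0.0005,0.078],[-0.0011,0.0005,0.078],[-0.0011,0.0005,0.078]], angular=[[0,0,0.17],[0,0,0.34],[0,0,0.509],[0,0,0.509],[0,0,0.509],[0,0,0.509],[0,0,0.509],[0,0,0.509],[0,0,0.509],[0,0,0.509],[0,0,0.509],[0,0,0.509]], claw=[0.4,0.4,0.4,0.4,0.4,0.4,0.4,0.4,0.4,0.4,0.4,0.4])

```text
time_s: 14.23
ee_pos: [0.5923, 0.0269, 0.0307]
orientation: [0.364, 0.932, 0.0, 0.0]
force: [-0.7, 0.2, -0.0]
grip_width: 0.398
gripper_force: 0.0
```

```bash
python3 chk.py b; python3 -c "
from h import *
fit((.67,-.03),2)
goal((.5918,.0269,.030,47.4))
"
```

```text
at [0.5923 0.0269 0.0307] yaw 47.37 w 34.6 t 14.2333 F [-0.7  0.2 -0. ] q [-0.35  0.58  0.31  1.91 -0.26  0.69  0.95]
top ((730.3189697265625, -38.96574401855469), (323.99554443359375, 180.515380859375), 38.39687728881836) 1901
boss 626 [ 0.70533518 -0.03025139  0.03423202] [ 0.66028697 -0.08994116  0.03107299] [0.76290514 0.02981933 0.04027226]
scene ((699.384033203125, -6.4994354248046875), (286.3623046875, 220.71267700195312), 11.309772491455078) 778
boss 175 [ 0.70182158 -0.03122984  0.03344631] [ 0.66017759 -0.07970845  0.0310008 ] [0.75427968 0.01710661 0.03767009]
tray [ 0.6723 -0.0271] yaw 2.04 cost 0.796 dip [ 0.7223 -0.0253] err(sp-dip) [1.9 1. ] handle [ 0.5324 -0.0321] lug [0.5923 0.0281] pinch ang 47.04 far [ 0.769 -0.098]
at [0.5922 0.027  0.0308] yaw 47.37 w 34.9 t 14.3833 F [ 0.5 -0.6 -0. ] q [-0.35  0.58  0.31  1.91 -0.26  0.69  0.95]
slide [0.0002, -0.0003, 0.0008] ang [0.002, 0.001, -0.001]
```

View pics/b_s.png

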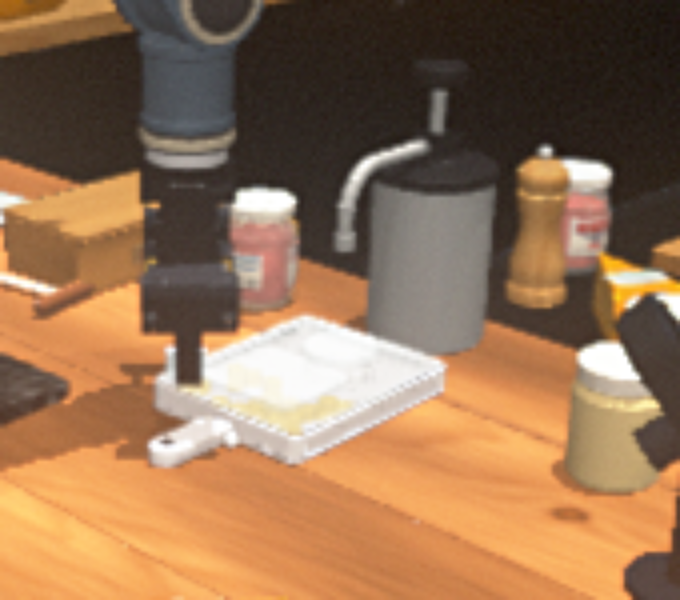

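The hand straddles the lug at (190,370), and the boss lies under the spout tip at (345,245). Closing lightly.

>>> send_rows(slide=[[0,0,0.001],[0,0,0.001],[0,0,0.001],[0,0,0.001],[0,0,0.001],[0,0,0.001],[0,0,0.001]], angular=[[0,0,0],[0,0,0],[0,0,0],[0,0,0],[0,0,0],[0,0,0],[0,0,0]], claw=[0.3,0.2,0.12,0.05,0,0,0], newtons=12)

```text
time_s: 14.97
ee_pos: [0.5918, 0.0271, 0.0292]
orientation: [0.363, 0.932, 0.0, 0.0]
force: [-0.0, 0.2, 0.5]
grip_width: 0.11
gripper_force: 12.0
```

```bash
python3 -c "
from h import *
goal()
fit((.67,-.03),2)
fit((.67,-.03),2,s=snapshot('scene'))
"
```

```text
at [0.5918 0.0271 0.0292] yaw 47.38 w 9.6 t 14.9667 F [-0.   0.2  0.5] q [-0.35  0.58  0.31  1.91 -0.27  0.69  0.95]
tray [ 0.6721 -0.027 ] yaw 2.19 cost 0.845 dip [ 0.7221 -0.0251] err(sp-dip) [2.1 0.8] handle [ 0.5323 -0.0323] lug [0.592 0.028] pinch ang 47.19 far [ 0.769 -0.097]
tray [ 0.6721 -0.0276] yaw 2.44 cost 1.268 dip [ 0.722  -0.0255] err(sp-dip) [2.2 1.2] handle [ 0.5322 -0.0336] lug [0.5917 0.027 ] pinch ang 47.44 far [ 0.769 -0.098]
```

>>> send_rows(slide=[[0,0,-0.002],[0,0,-0.004],[-0.0005,0,-0.006],[-0.001,0,-0.009],[-0.0015,0,-0.012],[-0.002,0,-0.015],[-0.003,0,-0.018],[-0.0035,0,-0.021],[-0.004,0,-0.024],[-0.005,0,-0.027],[-0.006,0,-0.03],[-0.006,0,-0.03]], angular=[[0,0,0],[0,0,0],[0,0,0],[0,0,0],[0,0,0],[0,0,0],[0,0,0],[0,0,0],[0,0,0],[0,0,0],[0,0,0],[0,0,0]], claw=[0,0,0,0,0,0,0,0,0,0,0,0])

```text
time_s: 16.07
ee_pos: [0.5965, 0.0231, 0.0599]
orientation: [0.363, 0.932, 0.0, 0.0]
force: [-1.2, 3.1, -0.3]
grip_width: 0.116
gripper_force: 12.0
```

```bash
python3 chk.py c; python3 -c "
from h import *
s=snapshot('scene');save(s,'c2.png',(240,180,360,270),5)
"
```

```text
at [0.5965 0.0231 0.0599] yaw 47.38 w 10.1 t 16.0667 F [-1.2  3.1 -0.3] q [-0.35  0.54  0.33  1.88 -0.25  0.75  0.94]
top ((738.089599609375, -42.256561279296875), (326.60369873046875, 172.52694702148438), 41.300968170166016) 219
boss 1264 [ 0.71835114 -0.04114161  0.04090991] [ 0.66001573 -0.08999722  0.03105695] [0.77308937 0.02911778 0.04999901]
scene ((701.1339721679688, -5.0952606201171875), (286.8546447753906, 221.08668518066406), 11.65484619140625) 207
boss 337 [ 0.71227819 -0.03790326  0.04196817] [ 0.66005909 -0.08993486  0.0312489 ] [0.77304338 0.0297309  0.04998481]
```

View pics/c2.png

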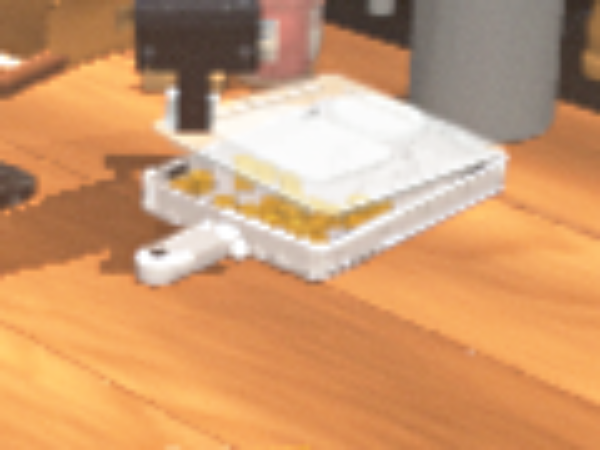

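The cover's lug corner (190,120) is peeled up while its far edge (500,155) stays seated. Tray is not visibly moved. Continuing the arc.

>>> send_rows(slide=[[-0.001,0,-0.004],[-0.003,0,-0.008],[-0.005,0,-0.013],[-0.006,0,-0.018],[-0.0075,0,-0.023],[-0.0075,0,-0.023],[-0.0075,0,-0.023],[-0.0075,0,-0.027],[-0.0075,0,-0.031],[-0.0075,0,-0.035],[-0.0075,0,-0.039],[-0.0075,0,-0.043]], angular=[[0,0,0],[0,0,0],[0,0,0],[0,0,0],[0,0,0],[0,0,0],[0,0,0],[0,0,0],[0,0,0],[0,0,0],[0,0,0],[0,0,0]], claw=[0,0,0,0,0,0,0,0,0,0,0,0], newtons=14)

```text
time_s: 17.22
ee_pos: [0.6019, 0.0172, 0.1027]
orientation: [0.364, 0.931, -0.0, 0.0]
force: [-0.0, 0.0, -1.5]
grip_width: 0.115
gripper_force: 14.2
```

```bash
cat > d.py <<'E'
from h import *
import sys
goal()
s=snapshot('scene');save(s,sys.argv[1],(220,150,370,270),5)
P=cloud(snapshot('top'));P=np.concatenate([P.reshape(-1,3),cloud(s).reshape(-1,3)]);P=P[~np.isnan(P).any(1)]
# heights along diagonal lug->far
l=np.array([.592,.0275]);u=np.array([.818,-.575]);d=P[:,:2]-l;a=d@u;b=d@[-u[1],u[0]]
for k in np.arange(.02,.24,.03):
    m=(a>k)&(a<k+.03)&(abs(b)<.03)&(P[:,2]<.11);print(round(k,2),m.sum(),np.percentile(P[m,2],[5,50,95]).round(3) if m.any() else '')
E
python3 d.py d.png
```

```text
at [0.6019 0.0172 0.1027] yaw 47.32 w 10.0 t 17.2167 F [-0.   0.  -1.5] q [-0.36  0.49  0.35  1.85 -0.22  0.84  0.93]
0.02 138 [-0.555  0.012  0.1  ]
0.05 155 [0.004 0.088 0.095]
0.08 305 [0.005 0.083 0.088]
0.11 386 [0.006 0.075 0.081]
0.14 409 [0.005 0.064 0.073]
0.17 366 [0.005 0.053 0.059]
0.2 268 [-0.002  0.012  0.05 ]
0.23 318 [-0.003 -0.     0.003]
```

View pics/d.png

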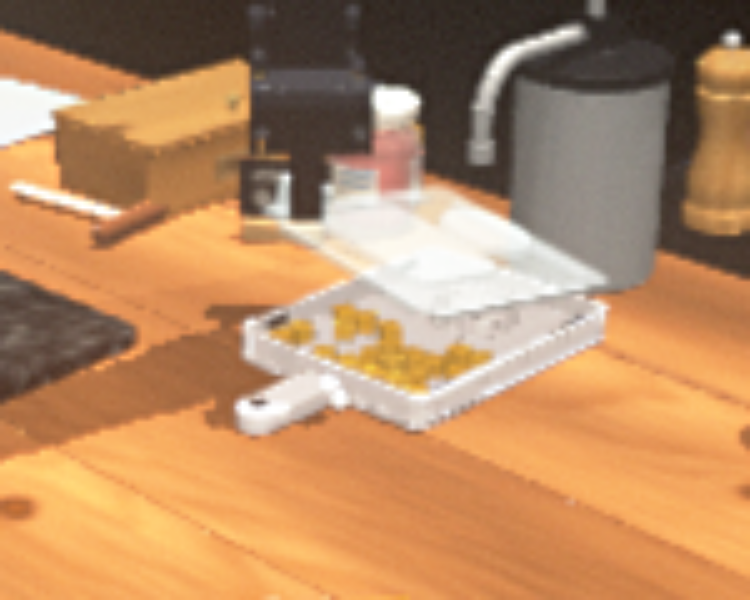

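The cover is free. Its far edge (605,280) sits above the rim at about z 0.047, and the tray stays put with its well under the spout (480,160). I'll tighten the grip a bit and withdraw away from the spout.

>>> send_rows(slide=[[0,0,0],[0,0,0],[0,0,0],[0,0,-0.002],[0.002,0,-0.005],[0.006,0,-0.008],[0.014,0.001,-0.012],[0.025,0.002,-0.017],[0.038,0.003,-0.023],[0.053,0.004,-0.03],[0.07,0.005,-0.037],[0.088,0.007,-0.045]], angular=[[0,0,0],[0,0,0],[0,0,0],[0,0,0],[0,0,0],[0,0,0],[0,0,0],[0,0,0],[0,0,0],[0,0,0],[0,0,0],[0,0,0]], claw=[0,0,0,0,0,0,0,0,0,0,0,0], newtons=32)

```text
time_s: 18.32
ee_pos: [0.5401, 0.0839, 0.1478]
orientation: [0.363, 0.932, 0.0, -0.0]
force: [1.4, -0.5, -1.2]
grip_width: 0.113
gripper_force: 32.2
```

>>> send_rows(slide=[[0.018,0.002,-0.008],[0.038,0.003,-0.017],[0.06,0.005,-0.026],[0.082,0.007,-0.036],[0.105,0.008,-0.046],[0.128,0.01,-0.056],[0.151,0.012,-0.067],[0.174,0.014,-0.078],[0.197,0.016,-0.089],[0.22,0.018,-0.1],[0.24,0.019,-0.108],[0.258,0.02,-0.115]], angular=[[0,0,0],[0,0,0],[0,0,0],[0,0,0],[0,0,0],[0,0,0],[0,0,0],[0,0,0],[0,0,0],[0,0,0],[0,0,0],[0,0,0]], claw=[0,0,0,0,0,0,0,0,0,0,0,0])

```text
time_s: 19.32
ee_pos: [0.3631, 0.2735, 0.2634]
orientation: [0.362, 0.932, 0.001, 0.0]
force: [0.4, 0.1, -1.9]
grip_width: 0.111
gripper_force: 32.2
```

```bash
python3 -c "
from h import *
goal((.32,.32,.28,47.4))
fit((.67,-.03),2);fit((.67,-.03),2,s=snapshot('scene'))"
```

```text
at [0.3631 0.2735 0.2634] yaw 47.51 w 9.6 t 19.3167 F [ 0.4  0.1 -1.9] q [-0.94  0.06  0.22  1.99 -0.02  1.1   0.11]
slide [0.0632, 0.0053, -0.0165] ang [0.003, -0.001, 0.004]
tray [ 0.6802 -0.0225] yaw 2.57 cost 28.624 dip [ 0.7302 -0.0203] err(sp-dip) [-6. -4.] handle [ 0.5404 -0.0288] lug [0.5997 0.0319] pinch ang 47.57 far [ 0.777 -0.092]
tray [0.8644 0.0265] yaw -3.05 cost 3.062 dip [0.9143 0.0238] err(sp-dip) [-190.1  -48.1] handle [0.7246 0.0339] lug [0.7896 0.0886] pinch ang 41.95 far [ 0.954 -0.052]
```

>>> send_rows(slide=[[0.012,0.001,-0.003],[0.026,0.002,-0.007],[0.038,0.003,-0.01],[0.048,0.004,-0.012],[0.055,0.005,-0.014],[0.06,0.005,-0.016],[0.063,0.005,-0.0165],[0.063,0.005,-0.0165],[0.063,0.005,-0.0165],[0.063,0.005,-0.0165],[0.063,0.005,-0.0165],[0.063,0.005,-0.0165]], angular=[[0,0,0],[0,0,0],[0,0,0],[0,0,0],[0,0,0],[0,0,0],[0,0,0],[0,0,0],[0,0,0],[0,0,0],[0,0,0],[0,0,0]], claw=[0,0,0,0,0,0,0,0,0,0,0,0])

```text
time_s: 20.42
ee_pos: [0.3227, 0.318, 0.2786]
orientation: [0.364, 0.931, -0.0, -0.0]
force: [0.2, -0.3, -1.1]
grip_width: 0.111
gripper_force: 32.2
```

```bash
python3 -c "
from h import *
goal()
for n in('top','scene'):
    s=snapshot(n);P=cloud(s);c=s['pixels'].astype(int);col=(c[...,0]-c[...,2])
    Q=P.copy();flat=P[...,2]<.019
    Q[flat&(col<60)]=np.nan   # white tray floor
    m=flat&(np.hypot(P[...,0]-.672,P[...,1]+.027)<.072);Q[m]=np.nan  # cheese/floor inside
    fit((.672,-.027),2,pts=Q.reshape(-1,3))
    if n=='top': save(s,'e.png',(60,0,460,340),1.75)
    else:
        save(s,'e_s.png',(120,100,370,270),3)
    A=P.reshape(-1,3);h=A[(A[:,0]>.22)&(A[:,0]<.56)&(A[:,1]>.08)&(A[:,1]<.48)&(A[:,2]>.03)];print(n,'lowest',np.percentile(h[:,2],[0,1,5]))
"
```

```text
at [0.3227 0.318  0.2786] yaw 47.33 w 9.7 t 20.4167 F [ 0.2 -0.3 -1.1] q [-1.02  0.05  0.16  1.96 -0.01  1.13 -0.04]
tray [ 0.671  -0.0271] yaw 2.82 cost 0.995 dip [ 0.7209 -0.0247] err(sp-dip) [3.3 0.4] handle [ 0.5311 -0.034 ] lug [0.5902 0.027 ] pinch ang 47.82 far [ 0.769 -0.096]
top lowest [0.21635154 0.22433246 0.2325249 ]
tray [ 0.6705 -0.0286] yaw 2.78 cost 1.148 dip [ 0.7204 -0.0262] err(sp-dip) [3.8 1.9] handle [ 0.5306 -0.0354] lug [0.5898 0.0255] pinch ang 47.78 far [ 0.768 -0.098]
scene lowest [0.21667491 0.22573574 0.24120196]
```

View pics/e.png

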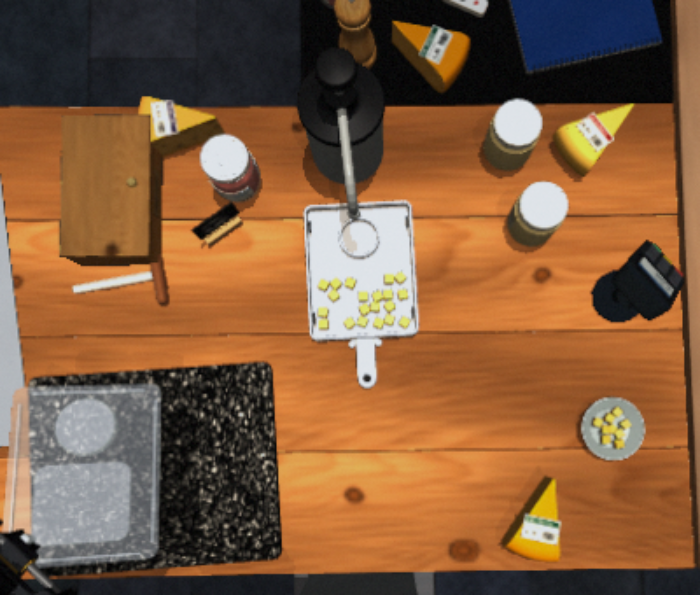

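View pics/e_s.png

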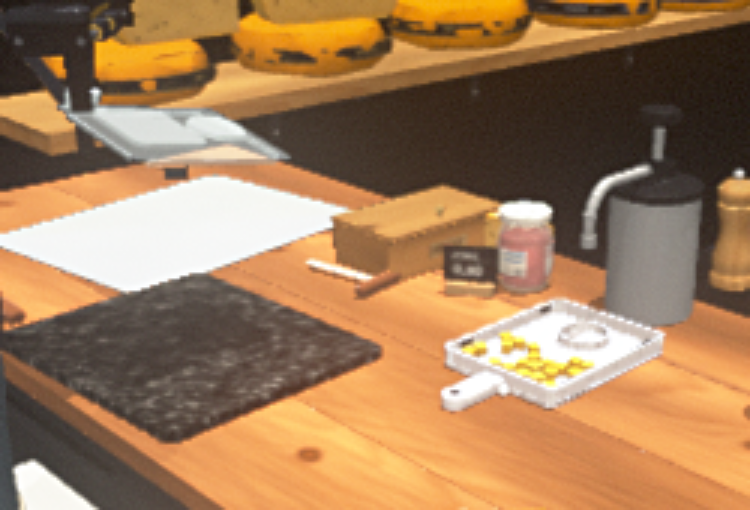

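The top view shows the well (358,238) under the spout. The bystanders are where they were, and the cover is over the board, held by its lug. The scene view shows it clear and about 0.22 m up. The well is about 3 mm off the spout axis. Handing in.

```bash
python3 -c "
from h import *
o=observe();print(o['force'],o['gripper_force'],abs(o['joint_vel']).max());print(hand_in())"
```

```text
[ 0.01821788 -0.27782668 -0.46772805] 32.16331117480877 0.0015408107032730094
the job is handed in; nothing more can be done
None
```

The job is handed in: the dip well measured 3–4 mm off the spout tip, and the cover was peeled off lug-first and is held still about 0.2 m above the cutting board; I saw no change in the bystanders.

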